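# Dock the module tray and hold its retaining rod in the clamps

### The arm

A 7-joint arm with a two-finger parallel gripper is mounted at the origin on the work surface. World frame = base frame: x ahead of the robot, y to its left, z up, the work surface at z = 0. Lengths are in m, angles in degrees, forces in N, time in s.
With the tool pointing down it reaches from about 0.4 to 0.875 m from the base axis. Payload 6.5 kg.
Tool frame: the origin (TCP) lies midway between the tips of the shut fingers; the grasp point (between the pads) lies 19 mm behind it (r.hold_point_z is the distance from the TCP to the grasp point, in m); z points along the fingers, y is the line along which they close (so a half turn about z gives the same grasp; the last joint's range is limited). The gripper opens to 85 mm and grips with 20 to 120 N. Pads are 22 mm wide; open, the fingers measure 114 mm over their backs; the gripper's body (76 mm by 85 mm) begins 54 mm behind the grasp point. The pads swing forward as they close: fully open they stand 13 mm farther back than shut.
Start: joints at [-74.611, 30.733, -0.252, 88.115, 0.149, 61.152, -4.079], TCP at [0.214, 0.614, 0.231] pointing down, gripper open.
Joint ranges: [-154.64, 154.64], [-21.42, 123.67], [-72.66, 72.17], [13.99, 137.28], [-74.86, 254.86], [10.95, 109.41], [-158.01, 158.01]. Speed limits (degrees/s): [136.94, 136.94, 180, 180, 180, 180, 180].

### API

Orientations are given as [roll, pitch, yaw] about the fixed x, y, z axes, in that order (R = Rz(yaw) Ry(pitch) Rx(roll)).
In Python, from workcell import r, capture, camera_params, order, spot_in, place_of gives the robot as it stands.
- The arm moves only by the shell command python3 -m crank 'ROWS' [OPENING] [FORCE]. ROWS is JSON, a list of rows, each a list of 4 numbers: the shift along the tool's x, y, z in m, then the turn about the tool's z in degrees. A call has 1 to 5 rows; each row is the pose to reach, as a shift and turn from the pose commanded when the call began, along the tool's axes at that moment; what a row does not reach only later rows make up. A row lasts 1/8 s, in which the tool goes at most 62.5 mm and 10.7 degrees, less where a joint would pass 70% of its speed; a pose out of reach is approached as far as the arm can. A call with a gripper value outside its range is refused whole. OPENING is the opening in per cent of the stroke, from 0 (shut) to 100 (fully open), set as the call begins (- or left out, the last holds). The fingers move at their own pace and stop on an object; FORCE is the grip in N (left out, the last holds). Time passes only in rows, so rows that repeat a pose let the fingers close. It gives the time, the measured TCP pose, the force, the opening and the grip force at its end, in the units of the state.
- r.state(): the state, without advancing time (a new reading comes with each control period).
- capture(name): name is "scene" or "top" or "wrist"; returns the picture (480x640x3 uint8, red, green, blue); there is no depth.
- camera_params(name): a dict with "K" (3x3 intrinsics, pixels), "extrinsics" (4x4, takes a point from camera to world coordinates); the wrist camera has in their place "mount" (4x4, takes a point from camera to tool coordinates, whose origin is the TCP and whose axes are the flange's). Camera axes: x right, y down, z forward; pixel columns grow to the right and rows downward; lengths in m; the calibration is good to about 2 mm. A picture is of the moment at which its call begins: read the wrist's pose just before it. camera_params takes no time and is no camera call.
- order.close_job(): hands the job in; it is judged then, once.
Trained networks look in the newest picture that a camera, given by its name, has taken for a name from the list of things; names that differ only in an ending like _2 or _b are one class to them, and where a whole thing is asked for, a point or a joint stands for the part that bears it (a point fixed in the world has none). Each returns a list of dicts, best first, with "score" (0 to 1); they miss things now and then, are a little off and sometimes report something else, mostly with a low value. They report only what shows in the picture. A call takes as long as a camera call. They do not tell look-alikes from the thing itself.
- spot_in(camera, query): "centre" ([x, y, z] in m, in the coordinates of the camera as it stood for that picture, good to about 4 mm: the middle of the surface that is visible of it).
- place_of(camera, query): "centre" ([x, y, z] in m, in the coordinates of the camera as it stood for that picture, good to about 4 mm: a listed point, or the origin of a listed thing).
The state is a dict: "time_s": time; "q": joint angles; "qd": joint speeds; "effort": joint torques, N m; "ee_pos": TCP position; "orientation": TCP orientation; "force": force on the tool from outside, world axes, zero at the start; "torque": the same for the moment, N m; "finger_gap": finger opening in m; "finger_force": force on a finger pad.
Only numpy, scipy, OpenCV 4.12 (cv2) and the standard library are available. Lean on these libraries where they do the work, as an engineer would, in place of code of your own. Each camera call takes 0.05 s, during which the arm holds its last target. There are 200 camera calls.

### The job

Lift the tray of memory modules by its handle, slide it level into the tray dock until it is fully home against the end stop, and let go of it with every module still in its pocket. Then take the long steel rod out of the rod stand and thread it straight down through the upper and then the lower clamp block at the mouth of the dock, so that it bars the tray. Finish while holding the rod there, upright, its lower end showing below the lower block but clear of the bench, so that a colleague can tighten the clamp screws; leave the short rods, the screwdriver and the cooler alone.

Things in the scene. Friction and masses are not known exactly. Their poses are not given: they have to be found in the camera images.
- dock: Tray dock, bare aluminium, fixed: base plate, two side plates with C-shaped rails, end stop; open above. Origin on the bench under the centre of a tray that is home, z up, +x the direction in which the tray slides in (mouth on the -x side). Tray runs on ledges 48 mm above the bench; end stop's face at x = 75 mm. Sides, stop and lead-ins are at most 67 mm high.
- tray_home (a point): Where the tray's origin is when home: 48 mm above the bench, axes as the dock's. Rail slots are 10 mm high, 133 mm across (y -66.5 to 66.5 mm); lips cover the outer 10 mm of each side. Rails start at x = -50 mm from here, with lead-ins flared about 7 mm at the sides and 5 mm above and below, out to x = -70 mm.
- upper_bore (a point): Centre of the top mouth of the upper clamp block's bore, at x = -85, y = -54 mm in the dock's frame, 94 mm above the bench. Bore 11.5 mm, vertical, 16 mm long. The block is 26 x 28 x 16 mm (heights 78 to 94 mm) on a post 96 mm high at the dock's -y side (x -95 to -75, y -92 to -76 mm). The tray slides in between the two blocks.
- lower_bore (a point): Centre of the top mouth of the lower clamp block's bore, 40 mm above the bench, straight below the upper one; the block is alike, at heights 24 to 40 mm, bare bench beneath. A rod in both bores stands 5 mm behind the edge of a tray that is home.
- tray: Loaded black plastic tray, 0.29 to 0.47 kg in all, on the bench: base 150 (x) x 130 (y) x 6 mm, its long plain edges run in the rails; pocket walls 13 mm high within 42 mm of the middle line. Origin at the centre of its underside, z up, handle over the middle, alike both ways round (either end may lead). It lies outside the mouth, +x within 0.6 rad of the dock's +x.
- tray_grip (a point): Middle of the tray's handle bar, 42 mm above the tray's underside, straight above its origin. The bar is along x, 10 mm thick (y), 82 mm long, at heights 34 to 50 mm, on two end posts; grip it across y.
- rod: Long retaining rod of bare steel, 10 mm diameter, 170 mm long, about 0.1 kg, with a 4 mm long taper to 6 mm at its lower end. Origin at the centre of its lower end, z along the rod towards its top. It stands upright in one of the three holes of the rod stand, its lower end 12 mm above the bench.
- rod_top (a point): Centre of the long rod's upper end, 170 mm from its lower end.
- stand: Grey plastic rod stand, fixed, 140 mm (x) x 46 mm (y) x 70 mm high, with three upright 11.5 mm holes, 58 mm deep, at x = -45, 0 and +45 mm on its middle line. Origin at the centre of its underside. It holds the long rod and the two short ones in any order.
- short_rod_a: Short steel rod, 10 mm diameter, 100 mm long, standing in the stand (its top 112 mm above the bench); origin at its lower end. Leave alone.
- short_rod_b: The other short steel rod, like the first. Leave alone.
- driver: Screwdriver with black handle, 190 mm long, 26 mm thick, lying on the bench; origin under its middle. Leave alone.
- cooler: Processor cooler, copper fins with a black fan on top, 64 x 64 x 56 mm, on the bench; origin at the centre of its underside. Leave alone.
- module0: Small memory module, green board with black chips, 68 x 30 x 4 mm, 12 g, lying flat in its pocket (1 mm free all round, 7 mm deep) in the tray; origin at the centre of its underside, at point pocket0 when seated.
- pocket0 (a point): Floor centre of the tray pocket of module0, 6 mm above the tray's underside.
- module1: Small memory module, green board with black chips, 68 x 30 x 4 mm, 12 g, lying flat in its pocket (1 mm free all round, 7 mm deep) in the tray; origin at the centre of its underside, at point pocket1 when seated.
- pocket1 (a point): Floor centre of the tray pocket of module1, 6 mm above the tray's underside.
- module2: Small memory module, green board with black chips, 68 x 30 x 4 mm, 12 g, lying flat in its pocket (1 mm free all round, 7 mm deep) in the tray; origin at the centre of its underside, at point pocket2 when seated.
- pocket2 (a point): Floor centre of the tray pocket of module2, 6 mm above the tray's underside.
- module3: Small memory module, green board with black chips, 68 x 30 x 4 mm, 12 g, lying flat in its pocket (1 mm free all round, 7 mm deep) in the tray; origin at the centre of its underside, at point pocket3 when seated.
- pocket3 (a point): Floor centre of the tray pocket of module3, 6 mm above the tray's underside.
Not all that is in view belongs to the job. Leave any orange look-alike of the module3 alone. There is more than one size of the tray; the job needs the larger.

How it is judged (in metres and radians):
On the way, in this order (a step that is already met when the one before it is completed fails the run):
1. the loaded tray is fully home in the dock and let go (x of tray in the frame of tray_home between -0.004 and 0.004 m and y of tray in the frame of tray_home between -0.004 and 0.004 m and z of tray in the frame of tray_home between -0.002 and 0.003 m and angle between the x axis of tray and the x axis of dock, either way round below 0.05 rad and distance between module0 and pocket0 below 0.005 m and distance between module1 and pocket1 below 0.005 m and distance between module2 and pocket2 below 0.005 m and distance between module3 and pocket3 below 0.005 m and contact force between the fingers and tray below 0.2 N), for 0.2 s.
2. the long rod is through the upper clamp block's bore (horizontal distance between rod and upper_bore below 0.003 m and angle between rod's own z axis and vertical below 0.04 rad and z of rod in the frame of dock below 0.076 m), for 0.05 s.
At the end, for the whole second after the job is handed in: Tray home within 4 mm and 0.05 rad, on the ledges, untouched; modules within 5 mm of their seats. Long rod through both blocks, within 3 mm of the bore axis and 0.04 rad of upright, lower end 1.5 mm or more below the lower block and 3 mm or more above the bench, still, gripped with over 3 N (all of step 1 and horizontal distance between rod and upper_bore below 0.003 m and angle between rod's own z axis and vertical below 0.04 rad and horizontal distance between rod and lower_bore below 0.003 m and z of rod in the frame of dock between 0.003 and 0.0225 m and contact force between the fingers and rod above 3 N and linear speed of rod below 0.02 m/s); the arm keeps its last pose, push and grip.
It fails at once if the tray is tipped by more than about 20 degrees (angle between tray's own z axis and vertical above 0.35 rad).
It fails at once if a short rod is taken out or knocked over (distance of any of short_rod_a, short_rod_b from where it was at the start of the episode above 0.02 m).
It fails at once if the screwdriver or the cooler is pushed away (distance of any of driver, cooler from where it was at the start of the episode above 0.03 m).
It also fails if it takes over 62 s, if anything falls off the work surface, if the arm or the gripper's body presses on something with over 40 N, if the wrist force passes 120 N, or if a joint passes its speed limit or range.

## Working session

There is one attempt and no reset: what is moved stays moved. The work goes in short steps, Python scripts to look and compute and a shell command to move; the robot and the scene stay as the last step left them, time stands still between calls to the robot, and variables do not carry over. Pictures are saved under pics/ and viewed, at most 10 in all, crops included, and the job is handed in when it is done.

```bash
ls; mkdir -p pics; cat > h.py <<'E'
import numpy as np, cv2
from scipy.spatial.transform import Rotation as Ro
from workcell import r, capture, camera_params, order, spot_in, place_of
def tool():
    s=r.state(); T=np.eye(4); T[:3,3]=s["ee_pos"]; T[:3,:3]=Ro.from_euler("xyz",s["orientation"],degrees=True).as_matrix(); return T
def ext(c,T=None):
    p=camera_params(c)
    return np.array(p["extrinsics"]) if "extrinsics" in p else T@np.array(p["mount"])
def see(c,n=None):
    T=tool(); im=capture(c)
    if n: cv2.imwrite(f"pics/{n}.png",im[:,:,::-1])
    return im,ext(c,T),np.array(camera_params(c)["K"])
def find(c,E,K,q,f=place_of,k=2):
    o=[]
    for d in f(c,q)[:k]:
        p=np.array(d["centre"]); u=K@p/p[2]
        o.append((round(d["score"],2),np.round((E@[*p,1])[:3],4),np.round(u[:2])))
    return o
def ray(E,K,uv,z):
    d=E[:3,:3]@np.linalg.inv(K)@[*uv,1]; return E[:3,3]+d*(z-E[2,3])/d[2]
def proj(E,K,p):
    c=np.linalg.inv(E)@[*p,1]; u=K@c[:3]; return u[:2]/u[2]
E
python3 - <<'E'
from h import *
print(r.state())
for c in ["top","scene"]:
    im,E,K=see(c,c+"0")
    print(c,E.round(3).tolist())
    for q in ["dock","tray_home","upper_bore","lower_bore","tray","tray_grip","rod","rod_top","stand","driver","cooler","module3"]:
        print(q,find(c,E,K,q,k=5 if q=="module3" else 2))
E
```

```text
pics
{'time_s': 0.0, 'q': array([-74.61035792,  30.77725845,  -0.25602882,  88.16909119,
         0.14763633,  61.15073505,  -4.07786194]), 'qd': array([-0.07404324, -0.06537985, -0.02582114, -0.01641253, -0.046974  ,
       -0.00566705, -0.00040124]), 'effort': array([-6.56302582e-04, -5.83414829e+01,  1.04839504e+00, -2.59113765e+01,
        1.23123487e-02,  9.59519501e-03, -1.13423489e-06]), 'ee_pos': array([0.21336856, 0.61333543, 0.23042642]), 'orientation': array([-1.79903365e+02,  5.06759934e-03,  1.60823927e+02]), 'force': array([-0.38068818, -0.33796949, -0.42598336]), 'torque': array([ 0.01364423, -0.03001806,  0.02384481]), 'finger_force': 0.0, 'finger_gap': 0.08553008696705379}
top [[0.017, -0.996, 0.092, 0.468], [-1.0, -0.017, -0.005, -0.03], [0.007, -0.092, -0.996, 1.055], [0.0, 0.0, 0.0, 1.0]]
dock [(0.78, array([ 4.979e-01,  2.703e-01, -1.000e-04]), array([185., 268.]))]
tray_home [(0.9, array([0.4955, 0.2688, 0.0473]), array([179., 268.]))]
upper_bore [(0.85, array([0.5618, 0.1946, 0.091 ]), array([210., 236.]))]
lower_bore [(0.77, array([0.5628, 0.1978, 0.0391]), ar
[... 1738 characters left out ...]
211.])), (0.73, array([ 0.5477, -0.0241,  0.0445]), array([313., 274.]))]
rod [(0.25, array([ 0.5231, -0.0565,  0.0031]), array([307., 274.]))]
rod_top [(0.63, array([ 0.5901, -0.3399,  0.1833]), array([177., 180.]))]
stand [(0.91, array([ 0.5415, -0.32  , -0.0009]), array([212., 237.]))]
driver []
cooler [(0.94, array([ 0.7761,  0.0611, -0.0039]), array([284., 391.]))]
module3 [(0.87, array([ 0.4454,  0.1283, -0.0043]), array([397., 289.])), (0.79, array([0.5696, 0.0109, 0.0043]), array([321., 300.])), (0.55, array([0.5281, 0.0163, 0.0052]), array([334., 289.])), (0.55, array([ 0.3948,  0.0184, -0.0031]), array([363., 256.])), (0.39, array([ 0.5231, -0.0537,  0.0027]), array([308., 275.]))]
```

```bash
python3 -c "
import cv2
a=cv2.imread('pics/top0.png')[120:380,130:530]
cv2.imwrite('pics/top0c.png',cv2.resize(a,(800,520)))"
```

```text
(no output)
```

View pics/top0c.png

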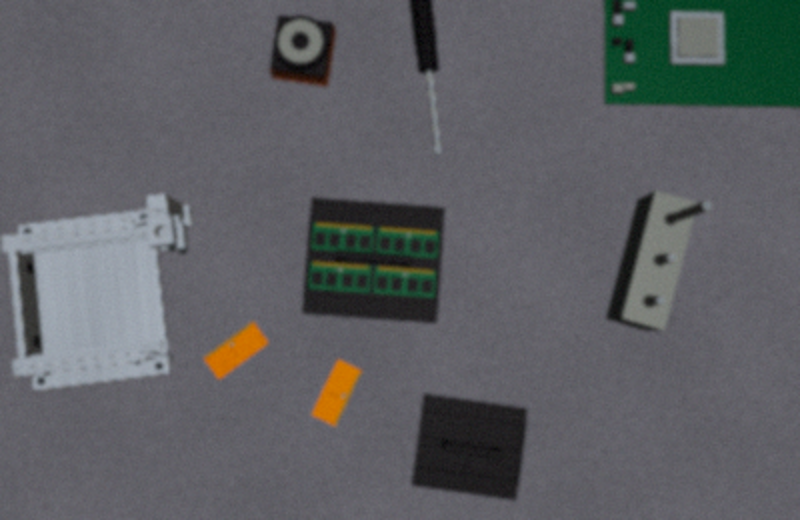

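View pics/scene0.png

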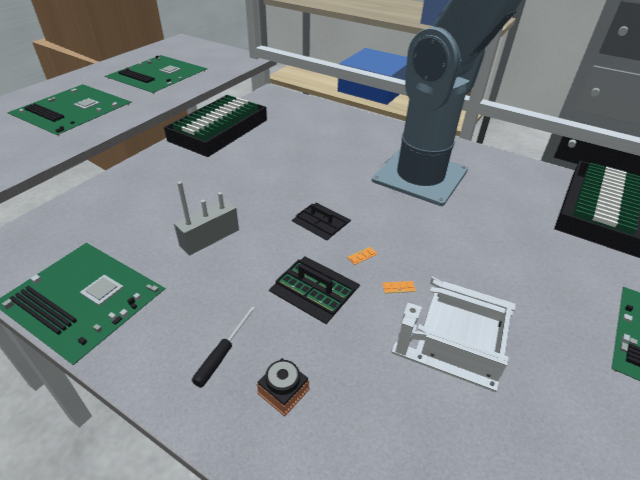

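The job's tray is the large loaded one at top (317,249), about 131x115 px in the crop against about 105x90 px for the empty small one at (364,342). Only the large one holds the green modules. The orange look-alikes lie at (248,294) and (297,317). The long rod stands in the stand's hole at top (484,223) / scene (180,183), and the dock mouth faces world -y with its post at (210,236). I'll move over the dock first, since it is on the way.

```bash
cat >> h.py <<'E'
def go(p,yaw):
    T=tool(); d=T[:3,:3].T@(np.array(p)-T[:3,3]); s=r.state()
    t=(s["orientation"][2]-yaw+180)%360-180
    print("shift",d.round(4),"turn",round(t,1),"time",s["time_s"],"yaw",round(s["orientation"][2],2))
E
python3 - <<'E'
from h import *
print(camera_params("wrist"))
go([.53,.2,.3],97)
E
```

```text
{'K': array([[347.59267031,   0.        , 316.34831979],
       [  0.        , 347.59267031, 240.94811493],
       [  0.        ,   0.        ,   1.        ]]), 'mount': array([[ 1.34586513e-03, -9.48270446e-01, -3.17460786e-01,
         8.04889277e-02],
       [ 9.99996600e-01,  5.67124160e-04,  2.54542767e-03,
         1.01546802e-04],
       [-2.23371415e-03, -3.17463132e-01,  9.48267984e-01,
        -1.43240569e-01],
       [ 0.00000000e+00,  0.00000000e+00,  0.00000000e+00,
         1.00000000e+00]])}
shift [-0.4349 -0.2869 -0.0687] turn 63.8 time 1.3 yaw 160.82
```

```bash
python3 -m crank '[[-0.05,-0.03,-0.01,0],[-0.1,-0.064,-0.02,0],[-0.15,-0.098,-0.03,0],[-0.2,-0.132,-0.04,0],[-0.24,-0.16,-0.05,0]]'; python3 -m crank '[[-0.05,-0.03,-0.01,10],[-0.1,-0.064,-0.02,20],[-0.15,-0.1,-0.02,30],[-0.195,-0.127,-0.02,40],[-0.195,-0.127,-0.02,50]]';python3 -m crank '[[0,0,0,10],[0,0,0,13.8],[0,0,0,13.8]]'
python3 - <<'E'
from h import *
im,E,K=see("wrist","w1")
for q in ["dock","tray_home","upper_bore","lower_bore"]: print(q,find("wrist",E,K,q))
go([.547,-.025,.25],86)
E
```

```text
time_s: 1.92
ee_pos: [0.3893, 0.3816, 0.2819]
orientation: [180.0, 0.0, 160.7]
force: [1.0, -0.9, 0.5]
finger_gap: 0.0853
finger_force: 0.0
time_s: 2.55
ee_pos: [0.5329, 0.1947, 0.3017]
orientation: [179.9, 0.1, 110.0]
force: [-0.9, 1.8, -0.4]
finger_gap: 0.085
finger_force: 0.0
time_s: 2.92
ee_pos: [0.5301, 0.2, 0.3013]
orientation: [180.0, -0.0, 97.1]
force: [0.9, -0.4, -0.1]
finger_gap: 0.0853
finger_force: 0.0
dock [(0.56, array([ 0.4969,  0.2764, -0.0013]), array([296., 126.])), (0.45, array([0.5258, 0.0158, 0.0055]), array([296., 318.]))]
tray_home [(0.8, array([0.4947, 0.2729, 0.0453]), array([291., 130.]))]
upper_bore [(0.91, array([0.5659, 0.1995, 0.0951]), array([349., 213.]))]
lower_bore [(0.65, array([0.5632, 0.1941, 0.0418]), array([342., 207.])), (0.34, array([0.5689, 0.0146, 0.0065]), array([326., 323.]))]
shift [-0.2253 -0.0109  0.0513] turn 11.1 time 3.175 yaw 97.07
```

View pics/w1.png

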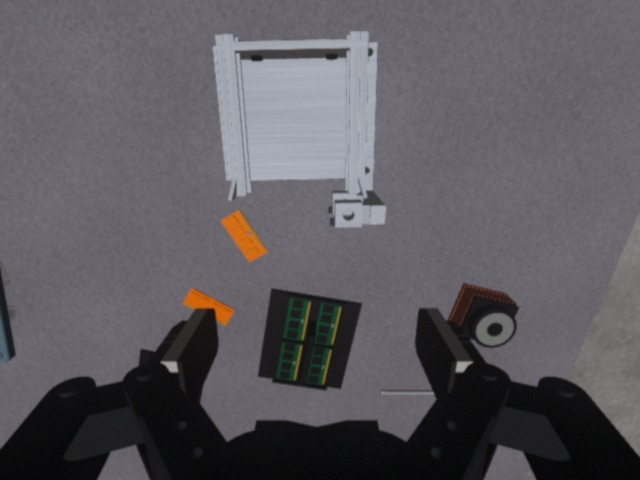

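The dock fills (215-380, 35-195) and its bore mouth is at (348,214). The loaded tray is below it at (312,338), and the orange pieces are at (243,235) and (208,305). I'll take the dock heading from its straight edges.

```bash
python3 - <<'E'
from h import *
im=cv2.imread("pics/w1.png",0); E=ext("wrist",tool()); K=np.array(camera_params("wrist")["K"])
L=cv2.createLineSegmentDetector().detect(im)[0][:,0]
for l in L:
    if l[[0,2]].min()>205 and l[[0,2]].max()<395 and l[[1,3]].max()<215 and np.hypot(l[2]-l[0],l[3]-l[1])>45:
        a=ray(E,K,l[:2],.06);b=ray(E,K,l[2:],.06);d=b-a
        print(l.round(),"yaw",round((np.degrees(np.arctan2(d[1],d[0]))%90),2),a.round(3),b.round(3))
for z in (.094,):
    c=cv2.HoughCircles(cv2.resize(im[195:235,325:370],None,fx=6,fy=6),cv2.HOUGH_GRADIENT,1,300,param1=80,param2=12,minRadius=20,maxRadius=50)
    print(c); u=c[0,0,:2]/6+[325,195]-.4; print(u,ray(E,K,u,z))
E
```

```text
[323.  57. 264.  59.] yaw 8.23 [0.52  0.345 0.06 ] [0.462 0.337 0.06 ]
[212.  47. 225. 178.] yaw 8.34 [0.411 0.341 0.06 ] [0.429 0.214 0.06 ]
[251. 180. 344. 178.] yaw 8.59 [0.457 0.215 0.06 ] [0.559 0.23  0.06 ]
[245. 192. 233.  52.] yaw 8.13 [0.451 0.201 0.06 ] [0.432 0.339 0.06 ]
[372. 188. 377.  42.] yaw 8.15 [0.591 0.223 0.06 ] [0.571 0.365 0.06 ]
[346.  39. 238.  41.] yaw 8.3 [0.54  0.364 0.06 ] [0.436 0.349 0.06 ]
[242.  62. 251. 178.] yaw 8.24 [0.44  0.331 0.06 ] [0.457 0.217 0.06 ]
[236.  56. 247. 189.] yaw 8.27 [0.434 0.336 0.06 ] [0.454 0.204 0.06 ]
[248. 177. 240.  78.] yaw 8.24 [0.454 0.218 0.06 ] [0.44  0.316 0.06 ]
NoneTraceback (most recent call last):
  File "<stdin>", line 10, in <module>
TypeError: 'NoneType' object is not subscriptable
```

```bash
python3 -m crank '[[-0.045,0,0.01,5],[-0.09,0,0.02,11],[-0.135,-0.01,0.03,11],[-0.18,-0.011,0.04,11],[-0.225,-0.011,0.05,11]]'; python3 -m crank '[[0,0,0,0]]'
python3 - <<'E'
from h import *
im,E,K=see("wrist","w2")
for q in ["tray","tray_grip"]: print(q,find("wrist",E,K,q))
g=cv2.cvtColor(im,cv2.COLOR_RGB2GRAY)
L=cv2.createLineSegmentDetector().detect(g)[0][:,0]
for l in L:
    if l[[0,2]].min()>150 and l[[0,2]].max()<480 and np.hypot(l[2]-l[0],l[3]-l[1])>60:
        a=ray(E,K,l[:2],.006);b=ray(E,K,l[2:],.006);d=b-a
        print(l.round(),"yaw",round((np.degrees(np.arctan2(d[1],d[0]))%90),2),a[:2].round(3),b[:2].round(3))
E
```

```text
time_s: 3.8
ee_pos: [0.5468, -0.026, 0.2512]
orientation: [180.0, -0.0, 86.1]
force: [-0.4, -1.1, 0.2]
finger_gap: 0.0851
finger_force: 0.0
time_s: 3.92
ee_pos: [0.5462, -0.0293, 0.2509]
orientation: [-180.0, 0.1, 85.7]
force: [-0.1, 0.8, -0.9]
finger_gap: 0.0857
finger_force: 0.0
tray [(0.91, array([ 0.346 , -0.1339,  0.0008]), array([163., 293.])), (0.75, array([ 5.452e-01, -1.980e-02,  4.000e-04]), array([314., 191.]))]
tray_grip [(0.78, array([ 0.3382, -0.1299,  0.0304]), array([145., 302.])), (0.68, array([ 0.551 , -0.0199,  0.0426]), array([319., 199.]))]
[195. 308. 160. 361.] yaw 50.65 [ 0.385 -0.156] [ 0.323 -0.23 ]
[435. 399. 412. 341.] yaw 19.07 [ 0.692 -0.32 ] [ 0.658 -0.224]
[348. 189. 348. 128.] yaw 87.06 [ 0.583 -0.019] [0.587 0.046]
[374. 123. 370. 254.] yaw 86.83 [0.615 0.049] [ 0.606 -0.099]
[261. 256. 251. 124.] yaw 86.97 [ 0.477 -0.091] [0.485 0.058]
[285. 382. 383. 397.] yaw 74.92 [ 0.487 -0.277] [ 0.619 -0.312]
[253. 124. 373. 122.] yaw 86.82 [0.487 0.057] [0.614 0.05 ]
[349. 257. 281. 258.] yaw 86.79 [ 0.582 -0.101] [ 0.5   -0.096]
[319. 129. 320. 191.] yaw 86.56 [0.556 0.047] [ 0.552 -0.018]
[278. 131. 281. 191.] yaw 86.89 [0.512 0.049] [ 0.509 -0.015]
[164.  36. 214.  90.] yaw 37.85 [0.411 0.146] [0.451 0.094]
```

View pics/w2.png

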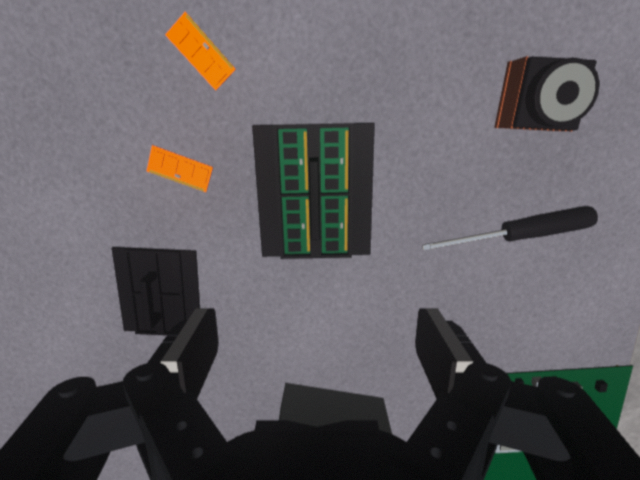

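The loaded tray is at (253-374, 122-257) with its handle at (315,190); the tray centre is about (.546,-.021) and its yaw about 86.9°. The small empty tray at (157,290) is the look-alike, and the four green modules identify the right one. The stand's dark corner shows at the bottom, (335,410).

```bash
python3 - <<'E'
from h import *
T=np.eye(4);T[:3,3]=[.5301,.2,.3013];T[:3,:3]=Ro.from_euler("xyz",[180,0,97.07],degrees=True).as_matrix()
E=ext("wrist",T);K=np.array(camera_params("wrist")["K"])
for u in [(348,214.5),(349,216)]: print(ray(E,K,u,.094))
im=cv2.imread("pics/w1.png"); S=4; o=np.array([205,25]); a=cv2.resize(im[25:240,205:395],None,fx=S*.65,fy=S*.65)
b=ray(E,K,(348.3,215),.094); y=np.radians(98.25); R=np.array([[np.cos(y),-np.sin(y)],[np.sin(y),np.cos(y)]])
O=b[:2]+R@[.085,.054]; print("O",O)
def P(p): 
    w=[*(O+R@np.array(p[:2])),p[2]]; return tuple(int(v) for v in ((proj(E,K,w)-o)*S*.65))
for q,c in [(((-.05,-.0565,.06),(.075,-.0565,.06),(.075,.0565,.06),(-.05,.0565,.06)),(0,0,255)),(((-.098,-.068,.094),(-.072,-.068,.094),(-.072,-.04,.094),(-.098,-.04,.094)),(255,0,0)),(((.075,-.06,.067),(.075,.06,.067)),(0,200,0))]:
    cv2.polylines(a,[np.array([P(p) for p in q])],False,c,1)
cv2.imwrite("pics/w1o.png",a)
go([.546,-.021,.12],86.9)
E
```

```text
[0.56482737 0.19806564 0.094     ]
[0.56610224 0.19661233 0.094     ]
O [0.49957958 0.27394912]
shift [ 0.0025 -0.001   0.1314] turn -0.8 time 4.075 yaw 86.09
```

View pics/w1o.png

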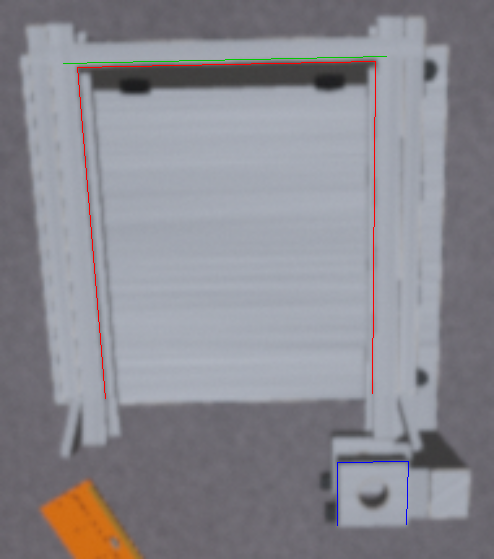

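The model overlay matches the dock lips, the stop and the block to about 2 mm: dock origin (.4996,.274), yaw 98.25°. Now the tray grasp.

```bash
python3 -m crank '[[0.001,0,0.05,-0.8],[0.0025,-0.001,0.1,-0.8],[0.0025,-0.001,0.15,-0.8],[0.0025,-0.001,0.19,-0.8],[0.0025,-0.001,0.225,-0.8]]' 60; python3 -m crank '[[0,0,0,0],[0,0,0,0],[0,0,0,0],[0,0,0,0],[0,0,0,0]]' 0 70; python3 -m crank '[[0,0,-0.01,0],[0,0,-0.03,0],[0,0,-0.05,0],[0,0,-0.07,0],[0,0,-0.09,0]]'
python3 - <<'E'
from h import *
im,E,K=see("top","t1"); print(find("top",E,K,"tray"),find("top",E,K,"tray_grip"))
a=ext("wrist",tool())
im,E,K=see("wrist","w3")
for n in range(4): print(find("wrist",E,K,"module%d"%n,k=4)); break
g=cv2.cvtColor(im,cv2.COLOR_RGB2GRAY)
z=tool()[2,3]-.019-.002
for l in cv2.createLineSegmentDetector().detect(g)[0][:,0]:
    if np.hypot(l[2]-l[0],l[3]-l[1])>90:
        p=ray(E,K,l[:2],z);b=ray(E,K,l[2:],z);d=b-p
        print(l.round(),"yaw",round((np.degrees(np.arctan2(d[1],d[0]))%90),2),p[:2].round(3),b[:2].round(3))
print(r.state())
E
```

```text
time_s: 4.7
ee_pos: [0.5459, -0.0199, 0.0249]
orientation: [-180.0, -0.1, 87.0]
force: [0.2, 0.6, 0.4]
finger_gap: 0.0514
finger_force: 0.0
time_s: 5.32
ee_pos: [0.547, -0.0216, 0.0279]
orientation: [179.9, -0.1, 86.8]
force: [-1.7, 1.8, 7.3]
finger_gap: 0.0083
finger_force: 69.8
time_s: 5.95
ee_pos: [0.546, -0.0223, 0.1182]
orientation: [179.9, -0.0, 86.8]
force: [0.6, 0.2, -3.5]
finger_gap: 0.0087
finger_force: 68.5
[] [(0.73, array([ 0.7581, -0.0834, -0.0032]), array([344., 157.]))]
[(0.91, array([ 0.5698, -0.062 ,  0.0974]), array([359., 353.])), (0.87, array([0.4414, 0.1297, 0.0039]), array([137.,  20.])), (0.86, array([0.5731, 0.012 , 0.0984]), array([363., 225.])), (0.72, array([0.5324, 0.0169, 0.0952]), array([280., 218.]))]
[387. 287. 397. 151.] yaw 86.8 [ 0.586 -0.023] [0.589 0.046]
[430. 355. 616. 474.] yaw 51.85 [ 0.611 -0.068] [ 0.736 -0.166]
[ 12. 477.  96. 423.] yaw 32.24 [ 0.344 -0.146] [ 0.41  -0.105]
[ 22. 302. 141. 309.] yaw 82.99 [ 0.391 -0.022] [ 0.453 -0.029]
[201. 355. 175. 143.] yaw 86.97 [ 0.481 -0.06 ] [0.487 0.055]
[ 43. 413.  18. 305.] yaw 83.1 [ 0.38  -0.
[... 894 characters left out ...]
6.2, 'q': array([-20.38731815,  31.48081269,  23.58194163, 110.08982441,
       -18.17279839,  42.08216711,  10.55170797]), 'qd': array([ 0.14416189,  0.86348005, -0.40752426,  0.36478761, -0.1378364 ,
        0.01739933,  0.22784091]), 'effort': array([-1.08678872e-03, -5.15661550e+01,  7.44723603e+00, -2.03264987e+01,
        2.27264216e-02, -3.90513428e-02, -5.77506187e-03]), 'ee_pos': array([ 0.54551298, -0.02207762,  0.11620759]), 'orientation': array([-1.79980664e+02, -5.19242438e-03,  8.68242983e+01]), 'force': array([-0.07961116,  0.73842734, -3.64205447]), 'torque': array([-0.0138965 ,  0.04376334,  0.01857784]), 'finger_force': 68.48730683326721, 'finger_gap': 0.008722102116647494}
```

View pics/w3.png

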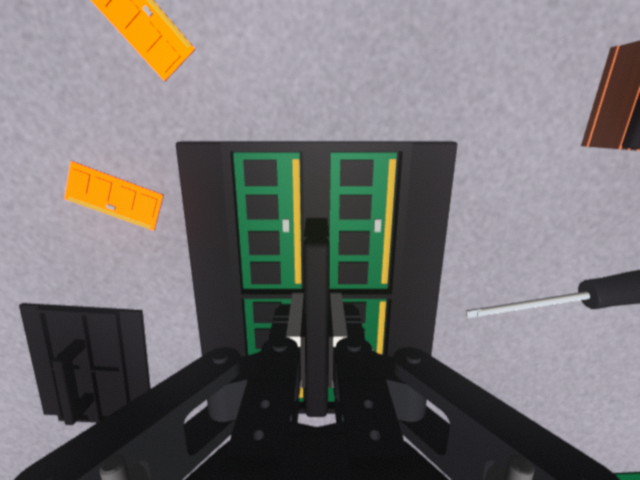

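The tray is held level with the handle in mid-grip at (316,320) and all the modules seated. Next I'll line it up before the mouth.

```bash
python3 - <<'E'
from h import *
go([.5269,.086,.105],98.25)
E
```

```text
shift [ 0.1069 -0.0246  0.0112] turn -11.4 time 6.2 yaw 86.82
```

```bash
python3 -m crank '[[0.015,-0.004,0,-2],[0.04,-0.01,0,-5],[0.07,-0.017,0.005,-8],[0.095,-0.022,0.01,-10.5],[0.107,-0.0246,0.012,-11.4]]'; python3 -m crank '[[0,0,0.01,0],[0,0,0.02,0],[0,0,0.027,0],[0,0,0.027,0]]'
python3 - <<'E'
from h import *
for i in range(3):
    im,E,K=see("wrist","w4"); print(tool()[:3,3].round(4)); print([find("wrist",E,K,q,k=1) for q in ["upper_bore","tray_home","lower_bore"]])
go([.4996,.274,.0785],98.25)
E
```

```text
time_s: 6.82
ee_pos: [0.5264, 0.0883, 0.1036]
orientation: [-179.9, -0.0, 98.4]
force: [0.1, 0.4, -3.0]
finger_gap: 0.0087
finger_force: 68.5
time_s: 7.32
ee_pos: [0.5269, 0.0851, 0.0766]
orientation: [-179.9, 0.0, 98.1]
force: [-0.2, -0.6, -3.4]
finger_gap: 0.0084
finger_force: 68.5
[0.5272 0.0853 0.077 ]
[[(0.97, array([0.5617, 0.1981, 0.0974]), array([475.,  39.]))], [], [(0.62, array([0.5619, 0.1988, 0.0425]), array([424.,  65.]))]]
[0.5276 0.086  0.0776]
[[(0.78, array([0.5632, 0.1969, 0.0977]), array([474.,  47.]))], [(0.56, array([0.5135, 0.0504, 0.0571]), array([279., 344.]))], [(0.65, array([0.5629, 0.1982, 0.0429]), array([423.,  69.]))]]
[0.5274 0.0861 0.0775]
[[(0.7, array([0.5628, 0.1968, 0.0968]), array([473.,  48.]))], [], [(0.79, array([0.5645, 0.1992, 0.0411]), array([427.,  68.]))]]
shift [ 0.19   -0.0005 -0.0011] turn -0.0 time 7.925 yaw 98.22
```

View pics/w4.png

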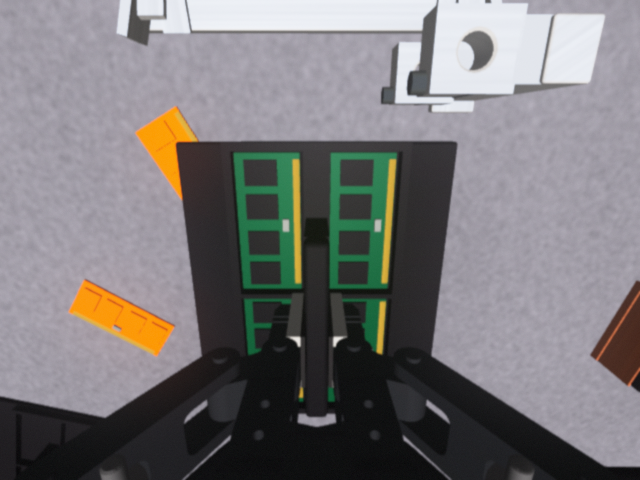

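The bore mouth is at (475,50), left lead-in at (150,15); the tray front edge (178-456, 141) lies squarely before the mouth.

```bash
python3 - <<'E'
from h import *
M=np.array(camera_params("wrist")["mount"]);K=np.array(camera_params("wrist")["K"])
T=tool()
for n,uv,z in [("bore",(475.5,50.5),.094),("trayL",(178,141),.055),("trayR",(456.5,140.5),.055),("barL",(304,240),.099),("barR",(328,240),.099)]:
    d=M[:3,:3]@np.linalg.inv(K)@[*uv,1]; zt=T[2,3]-z; p=M[:3,3]+d*((-(-zt)*-1 if 0 else zt)-M[2,3])/d[2] if 0 else M[:3,3]+d*((T[2,3]-z)-M[2,3])/d[2]
    print(n,p.round(4),(T@[*p,1])[:3].round(4))
E
```

```text
bore [ 0.1044  0.053  -0.0166] [0.5648 0.1969 0.094 ]
trayL [ 0.0744 -0.0621  0.0224] [0.4552 0.1508 0.055 ]
trayR [0.0748 0.0655 0.0224] [0.5815 0.1694 0.055 ]
barL [ 0.0412 -0.0032 -0.0216] [0.5182 0.1263 0.099 ]
barR [ 0.0412  0.0057 -0.0216] [0.527  0.1276 0.099 ]
```

```bash
python3 -m crank '[[0.02,-0.0025,0,0],[0.045,-0.0025,0,0],[0.07,-0.0025,0,0],[0.09,-0.0025,0,0],[0.1,-0.0025,0,0]]'; python3 -m crank '[[0.015,0,0,0],[0.03,0,0,0],[0.045,0,0,0],[0.06,0,0,0],[0.07,0,0,0]]'
python3 - <<'E'
from h import *
go([.4976,.2731,.0775],98.25)
print(r.state()["force"],r.state()["torque"])
E
```

```text
time_s: 8.55
ee_pos: [0.5103, 0.186, 0.0773]
orientation: [180.0, -0.0, 98.3]
force: [0.2, 0.0, -3.6]
finger_gap: 0.0087
finger_force: 68.5
time_s: 9.18
ee_pos: [0.5002, 0.2552, 0.0772]
orientation: [-180.0, -0.0, 98.3]
force: [0.4, 0.8, -2.9]
finger_gap: 0.0082
finger_force: 68.5
shift [ 0.018   0.     -0.0003] turn 0.0 time 9.175 yaw 98.27
[ 0.42197785  0.81800691 -2.9279527 ] [0.01487466 0.02344225 0.06159652]
```

```bash
python3 -m crank '[[0.006,0,0,0],[0.012,0,0,0],[0.017,0,0,0],[0.02,0,0,0],[0.022,0,0,0]]'; python3 -m crank '[[0.001,0,0.001,0],[0.002,0,0.001,0],[0.002,0,0.002,0]]'
```

```text
time_s: 9.8
ee_pos: [0.4976, 0.2741, 0.0773]
orientation: [-180.0, 0.1, 98.2]
force: [1.3, -6.1, 0.6]
finger_gap: 0.0087
finger_force: 69.0
time_s: 10.18
ee_pos: [0.4977, 0.274, 0.0759]
orientation: [-179.9, 0.2, 98.1]
force: [-4.8, -10.2, 15.3]
finger_gap: 0.0085
finger_force: 71.2
```

```bash
python3 -m crank '[[0,0,-0.001,0],[0,0,-0.001,0],[0,0,-0.001,0],[0,0,-0.001,0]]' 45; python3 -m crank '[[0,0,-0.02,0],[0,0,-0.05,0],[0,0,-0.09,0],[-0.03,0,-0.13,0],[-0.06,0,-0.17,0]]'; python3 -m crank '[[0,0,0,0]]'
python3 - <<'E'
from h import *
im,E,K=see("wrist","w5"); print(tool()[:3,3],[find("wrist",E,K,q,k=1) for q in ["tray","tray_grip","tray_home","upper_bore"]], find("wrist",E,K,"module0",k=5))
E
```

```text
time_s: 10.68
ee_pos: [0.497, 0.2781, 0.0763]
orientation: [180.0, -0.0, 98.2]
force: [-0.2, 0.0, 0.1]
finger_gap: 0.0384
finger_force: 0.0
time_s: 11.3
ee_pos: [0.5058, 0.2176, 0.249]
orientation: [179.9, -0.0, 98.3]
force: [-0.1, 0.1, -0.1]
finger_gap: 0.0382
finger_force: 0.0
time_s: 11.42
ee_pos: [0.5085, 0.216, 0.251]
orientation: [179.6, -0.1, 97.9]
force: [-0.3, 0.9, -0.9]
finger_gap: 0.0386
finger_force: 0.0
[0.50682067 0.21767349 0.24880548] [[(0.85, array([0.4989, 0.2722, 0.0484]), array([311., 152.]))], [(0.79, array([0.5006, 0.2768, 0.0953]), array([314., 151.]))], [(0.31, array([0.7814, 0.065 , 0.0011]), array([502., 340.]))], [(0.91, array([0.564 , 0.2011, 0.0958]), array([371., 246.]))]] [(0.89, array([0.5179, 0.3134, 0.0569]), array([338., 110.])), (0.8, array([0.4741, 0.307 , 0.0536]), array([290., 110.])), (0.77, array([0.4839, 0.2377, 0.0591]), array([291., 187.])), (0.69, array([ 0.3982,  0.0138, -0.0012]), array([210., 339.])), (0.65, array([0.4427, 0.1322, 0.0005]), array([250., 260.]))]
```

View pics/w5.png

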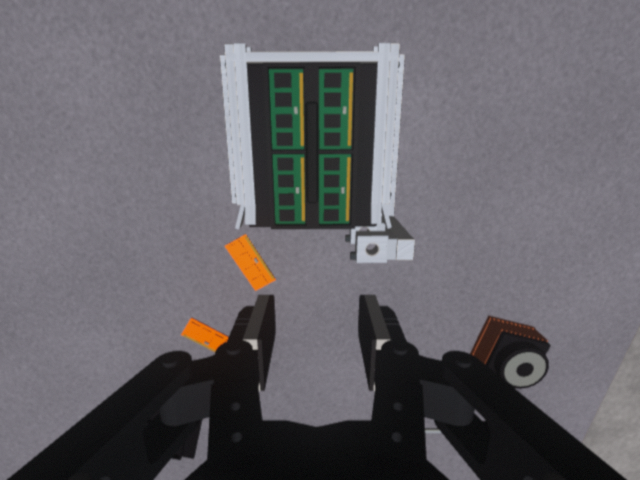

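The tray is home, with its front edge at the stop (row 66), all four modules in their pockets, and the fingers clear. Next is the stand.

```bash
python3 -m crank '[[-0.03,0,-0.01,0],[-0.09,0,-0.03,0],[-0.15,0,-0.05,0],[-0.21,0,-0.05,0],[-0.27,0,-0.05,0]]'; python3 -m crank '[[-0.06,0,0,-10],[-0.12,0,0,-20],[-0.18,0,0,-30],[-0.24,0,0,-40],[-0.275,0,0,-50]]' 60; python3 -m crank '[[0,0,0,-10],[0,0,0,-19],[0,0,0,-19]]'
python3 - <<'E'
from h import *
im,E,K=see("wrist","w6"); print(tool()[:3,3],r.state()["orientation"],r.state()["q"].round(0))
for q in ["rod","rod_top","stand","short_rod_a"]: print(q,find("wrist",E,K,q,k=3))
E
```

```text
time_s: 12.35
ee_pos: [0.5443, -0.0501, 0.296]
orientation: [-180.0, -0.0, 98.3]
force: [0.9, -0.2, -0.1]
finger_gap: 0.0384
finger_force: 0.0
time_s: 12.98
ee_pos: [0.5827, -0.3244, 0.295]
orientation: [-179.9, -0.1, 148.4]
force: [0.2, -0.0, 0.4]
finger_gap: 0.0511
finger_force: 0.0
time_s: 13.35
ee_pos: [0.5836, -0.3206, 0.2952]
orientation: [180.0, -0.1, 167.2]
force: [-0.6, -0.0, 0.2]
finger_gap: 0.0512
finger_force: 0.0
[ 0.58357503 -0.32054991  0.29543488] [ 1.79966209e+02 -7.41819903e-02  1.67073614e+02] [ 11.  30.  21.  82. -11.  70. 110.]
rod [(0.74, array([ 0.5906, -0.337 ,  0.0116]), array([304., 202.]))]
rod_top [(0.55, array([ 0.5912, -0.3317,  0.1837]), array([304., 247.]))]
stand [(0.97, array([ 0.544 , -0.3258,  0.0047]), array([304., 162.]))]
short_rod_a [(0.57, array([ 0.5457, -0.3212,  0.0098]), array([308., 163.])), (0.48, array([ 0.5017, -0.3103,  0.0137]), array([308., 123.]))]
```

View pics/w6.png

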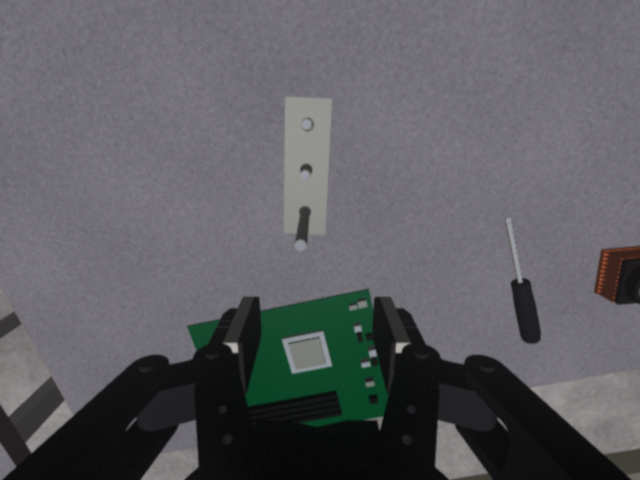

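The long rod's top is at (301,245). The short rods' tops are at (305,174) and (307,125); only the first rises far off the stand. The row of holes runs close to the tool's x axis.

```bash
python3 - <<'E'
from h import *
T=tool();E=ext("wrist",T);K=np.array(camera_params("wrist")["K"])
p=ray(E,K,(300.5,245),.182); q=ray(E,K,(305,174),.112); s=ray(E,K,(307,125),.112); h=ray(E,K,(304.5,210),.07)
print(p,q,s,h,[round(np.degrees(np.arctan2(*(a-b)[[1,0]])),1) for a,b in ((p,q),(q,s),(p,s))])
go([p[0],p[1],.2],167.2)
E
```

```text
[ 0.58981279 -0.33427056  0.182     ] [ 0.54560418 -0.32220744  0.112     ] [ 0.50380992 -0.31044033  0.112     ] [ 0.58841987 -0.33417973  0.07      ] [np.float64(-15.3), np.float64(-15.7), np.float64(-15.5)]
shift [-0.0091 -0.0118  0.0961] turn -0.1 time 13.6 yaw 167.15
```

```bash
python3 -m crank '[[-0.009,-0.013,0.01,2.5],[-0.009,-0.013,0.06,2.5],[-0.009,-0.013,0.1,2.5],[-0.009,-0.013,0.14,2.5],[-0.009,-0.013,0.178,2.5]]'; python3 -m crank '[[0,0,0,0],[0,0,0,0]]'
python3 - <<'E'
from h import *
im,E,K=see("wrist","w7"); print(tool()[:3,3],find("wrist",E,K,"rod_top"))
E
```

```text
time_s: 14.22
ee_pos: [0.5891, -0.3367, 0.1161]
orientation: [-180.0, -0.0, 164.6]
force: [0.3, 0.4, -0.4]
finger_gap: 0.0513
finger_force: 0.0
time_s: 14.48
ee_pos: [0.5902, -0.337, 0.1195]
orientation: [-179.9, 0.1, 164.6]
force: [0.4, 0.2, 0.6]
finger_gap: 0.0509
finger_force: 0.0
[ 0.59054108 -0.33701643  0.12016392] [(0.58, array([ 0.5898, -0.3309,  0.1869]), array([336., 422.]))]
```

View pics/w7.png

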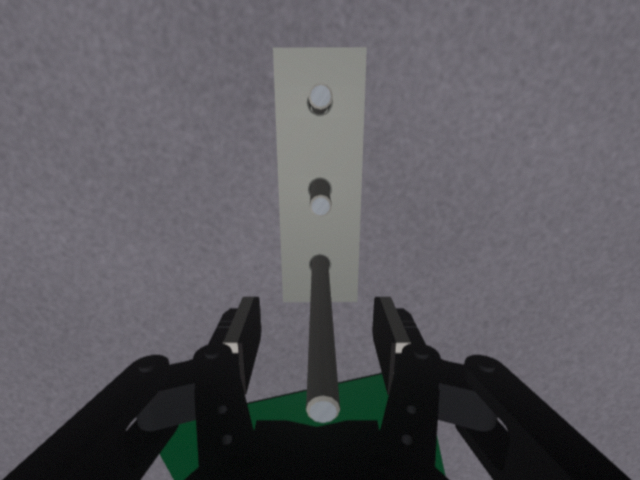

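The rod stands between the fingers, its top at (322,409). I'll grip it and lift it out.

```bash
python3 -m crank '[[0,0,0,0],[0,0,0,0],[0,0,0,0],[0,0,0,0],[0,0,0,0]]' 0 60; python3 -c "
from h import *
print(r.state()['ee_pos'],r.state()['force'])"; python3 -m crank '[[0,0,-0.01,0],[0,0,-0.03,0],[0,0,-0.05,0],[0,0,-0.08,0],[0,0,-0.12,0]]'
python3 - <<'E'
from h import *
s=r.state();print(s["finger_gap"],s["force"])
T=tool(); b=[.5632,.1967]
go([*b,T[2,3]],164.6)
E
```

```text
time_s: 15.2
ee_pos: [0.59, -0.3358, 0.119]
orientation: [180.0, 0.1, 164.7]
force: [-0.3, 2.2, 5.5]
finger_gap: 0.0082
finger_force: 58.4
[ 0.59001771 -0.33577683  0.11898428] [-0.34262435  2.17003908  5.46544439]
time_s: 15.82
ee_pos: [0.5886, -0.3357, 0.2399]
orientation: [-180.0, -0.1, 164.7]
force: [0.3, -0.3, -0.8]
finger_gap: 0.0087
finger_force: 58.5
0.008712672905043713 [ 0.29289931 -0.25336482 -0.84008182]
shift [1.650e-01 5.068e-01 2.000e-04] turn 0.1 time 15.825 yaw 164.7
```

```bash
python3 -m crank '[[0.01,0.03,0,0],[0.026,0.08,0,0],[0.043,0.13,0,0],[0.06,0.185,0,0],[0.078,0.24,0,0]]'; python3 -m crank '[[0.018,0.055,0,0],[0.036,0.11,0,0],[0.054,0.165,0,0],[0.072,0.22,0,0],[0.084,0.256,0,0]]'; python3 -m crank '[[0.002,0.008,0,0],[0.003,0.011,0.01,0],[0.003,0.011,0.02,0],[0.003,0.011,0.02,0]]'
python3 - <<'E'
from h import *
im,E,K=see("wrist","w8"); print(tool()[:3,3],r.state()["orientation"],r.state()["q"].round(0))
for q in ["rod","upper_bore","lower_bore"]: print(find("wrist",E,K,q))
a=im[160:400,200:460]; cv2.imwrite("pics/w8c.png",cv2.resize(a,None,fx=2.5,fy=2.5,interpolation=cv2.INTER_CUBIC)[:,:,::-1])
E
```

```text
time_s: 16.45
ee_pos: [0.5772, -0.0824, 0.2398]
orientation: [180.0, 0.1, 164.7]
force: [0.8, 0.2, -0.9]
finger_gap: 0.0084
finger_force: 58.5
time_s: 17.08
ee_pos: [0.5633, 0.1885, 0.2397]
orientation: [179.9, 0.0, 164.9]
force: [0.8, -0.5, -1.4]
finger_gap: 0.0085
finger_force: 58.6
time_s: 17.58
ee_pos: [0.5633, 0.1948, 0.2171]
orientation: [-179.9, -0.1, 164.6]
force: [0.3, 0.4, -0.6]
finger_gap: 0.0084
finger_force: 58.6
[0.56375239 0.19521625 0.21771958] [-1.79922110e+02 -4.67144224e-02  1.64604534e+02] [-34.  27.  14.  98.  -8.  56.  58.]
[(0.7, array([0.5612, 0.1967, 0.1081]), array([317., 233.]))]
[(0.66, array([0.5179, 0.3118, 0.0553]), array([436., 132.])), (0.55, array([0.5638, 0.1993, 0.0991]), array([321., 232.]))]
[(0.84, array([0.5639, 0.1974, 0.0387]), array([319., 214.])), (0.32, array([0.5641, 0.1967, 0.1069]), array([318., 236.]))]
```

View pics/w8c.png

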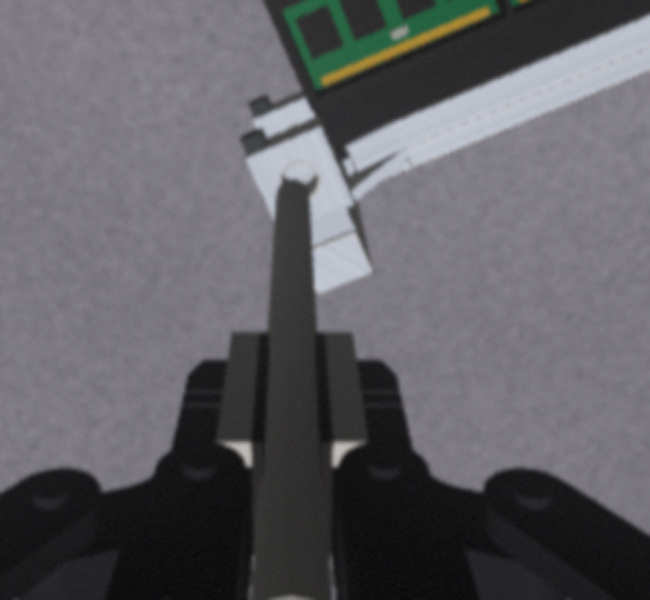

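The rod end is just above the bore: end at about crop (294,187), bore ring centre at about (300,177), so the rod is a millimetre or two to the left. I've used up my pictures, so from here I'll work in numbers only.

```bash
python3 - <<'E'
from h import *
M=np.array(camera_params("wrist")["mount"]);K=np.array(camera_params("wrist")["K"])
def tl(uv,zt):
    d=M[:3,:3]@np.linalg.inv(K)@[*uv,1]; return (M[:3,3]+d*(zt-M[2,3])/d[2]).round(4)
print("rod top w7",tl((322.5,409),.119-.182))
print("bore w8",tl((320,231),.217-.094))
# predicted rod lower-end centre pixel
Mi=np.linalg.inv(M)
for x in (-.002,0,.002):
    for zt in (.107,.103):
        c=(Mi@[x,tl((322.5,409),-.063)[1],zt,1])[:3]; u=K@c; print(x,zt,(u[:2]/u[2]).round(1))
g=cv2.cvtColor(cv2.imread("pics/w8.png"),cv2.COLOR_BGR2GRAY)
print(g[220:245,308:334])
E
```

```text
rod top w7 [ 0.0021  0.0021 -0.063 ]
bore w8 [-0.0003  0.0036  0.123 ]
-0.002 0.107 [318.2 239.3]
-0.002 0.103 [318.2 241. ]
0 0.107 [318.2 236.8]
0 0.103 [318.3 238.4]
0.002 0.107 [318.2 234.2]
0.002 0.103 [318.3 235.9]
[[192 193 195 197 196 194 194 194 196 196 194 194 196 197 195 195 193 194
  195 199 199 197 191 181 149  91]
 [195 195 197 197 197 195 192 192 195 197 194 195 197 197 196 195 195 194
  194 198 199 197 193 188 166 111]
 [196 196 196 198 196 195 194 192 194 196 196 195 197 197 197 196 194 193
  194 196 198 198 193 189 175 131]
 [195 197 197 197 196 197 194 192 193 193 193 193 194 195 195 196 194 193
  195 196 197 199 197 192 182 149]
 [195 196 198 197 197 195 196 192 189 189 190 189 187 191 193 194 194 194
  193 195 196 198 198 194 189 169]
 [194 196 197 196 196 195 193 186 185 184 187 191 191 190 193 192 191 192
  193 195 195 198 199 195 190 181]
 [195 195 197 196 194 194 187 185 187 190 190 194 196 195 194 191 188 191
  191 194 195 198 198 196 195 188]
 [194 194 195 195 193 187 185 186 191 193 193 195 196 196 196 193 191 188
  189 192 194 196 198 197 196 191]
 [193 1
[... 1146 characters left out ...]
99 154 180
  192 194 197 196 196 193 193 193]
 [190 175 128  81  65  61  62  59  58  58  58  57  59  58  67 109 168 188
  194 195 195 196 195 194 194 194]
 [189 173 120  76  63  63  60  61  60  59  60  58  57  59  66 108 168 190
  195 195 195 197 198 195 194 192]
 [190 172 114  74  62  62  60  62  59  58  59  59  57  57  64 102 160 189
  196 195 194 197 197 196 194 192]
 [187 171 114  71  62  63  59  61  60  58  59  58  58  57  63 101 156 187
  195 195 195 196 197 197 194 192]
 [183 169 112  73  63  61  61  61  60  60  59  58  60  58  63  98 154 186
  193 194 194 196 197 195 195 193]
 [174 166 107  71  63  63  60  59  60  60  59  59  60  57  62  93 149 183
  194 194 195 194 194 192 193 190]]
```

```bash
python3 -m crank '[[-0.002,0.0024,0,0],[-0.002,0.0024,0.004,0],[-0.002,0.0024,0.008,0],[-0.002,0.0024,0.008,0]]'
python3 - <<'E'
from h import *
im,E,K=see("wrist","w9"); print(tool()[:3,3])
g=cv2.cvtColor(im,cv2.COLOR_RGB2GRAY); print(g[218:248,306:332])
E
```

```text
time_s: 18.27
ee_pos: [0.5661, 0.1984, 0.2097]
orientation: [-180.0, -0.0, 164.7]
force: [0.4, 0.4, -0.4]
finger_gap: 0.0083
finger_force: 58.6
[0.5662641  0.19851087 0.21001553]
[[183 189 191 194 195 196 195 197 197 196 195 195 195 196 198 198 198 196
  189 168 120  73  54  49  47  46]
 [193 193 194 195 198 196 195 195 198 198 197 195 195 195 196 198 200 197
  193 180 147  93  58  48  47  47]
 [196 195 193 194 196 197 196 193 198 198 196 195 195 196 196 198 199 198
  194 188 168 118  71  51  48  50]
 [195 196 195 194 196 196 195 195 196 198 196 196 195 195 195 198 199 198
  195 191 181 149  90  56  48  50]
 [198 197 194 193 193 197 197 194 195 195 198 196 193 194 194 196 198 198
  195 192 187 167 112  69  51  50]
 [196 197 195 193 192 195 195 194 194 196 197 197 196 194 192 197 196 198
  197 195 190 177 133  83  58  50]
 [196 197 196 193 190 192 192 189 190 191 194 197 195 195 195 195 196 197
  198 196 193 182 155 108  69  59]
 [197 196 195 190 186 186 187 187 186 189 191 193 193 194 194 195 195 198
  198 197 193 190 173 130  81  67]
 [197 195 192 187 185 186 189 191 190 192 193 192
[... 1649 characters left out ...]
58  65 105
  165 193 195 193 194 194 197 197]
 [189 191 191 171 115  71  63  62  61  60  59  60  59  57  58  60  66 104
  161 191 196 195 193 193 194 194]
 [190 191 189 170 112  71  64  62  61  61  60  59  60  59  59  59  64 103
  160 191 197 194 192 192 191 190]
 [190 191 189 169 109  68  64  62  62  61  59  59  59  57  59  56  63  95
  152 189 195 194 191 189 189 187]
 [190 189 189 167 102  66  63  62  61  61  61  59  59  61  59  58  63  87
  144 184 192 188 187 187 186 188]
 [191 191 188 166 102  67  64  64  61  61  59  59  59  59  59  56  60  87
  138 178 188 188 186 187 187 185]
 [191 190 185 161 100  66  64  62  61  60  59  59  59  60  58  58  59  84
  136 176 186 187 186 184 186 187]]
```

```bash
python3 -m crank '[[-0.0003,-0.0021,0,0],[-0.0003,-0.0021,0.003,0],[-0.0003,-0.0021,0.003,0],[-0.0003,-0.0021,0.003,0],[-0.0003,-0.0021,0.003,0]]'
python3 - <<'E'
from h import *
im,E,K=see("wrist","w10"); print(tool()[:3,3])
g=cv2.cvtColor(im,cv2.COLOR_RGB2GRAY); print(g[218:244,306:332])
E
```

```text
time_s: 18.95
ee_pos: [0.5662, 0.1965, 0.2074]
orientation: [180.0, 0.0, 164.7]
force: [-0.3, 0.6, -1.3]
finger_gap: 0.0084
finger_force: 58.6
[0.56624649 0.19650554 0.20735983]
[[154 172 185 189 191 196 196 195 195 196 198 198 195 194 194 196 198 200
  199 197 191 181 149  92  57  50]
 [186 193 195 194 193 195 196 195 196 196 198 199 196 195 195 195 197 199
  199 197 194 189 168 120  70  51]
 [196 197 198 196 194 194 195 197 194 195 198 197 196 196 194 196 195 197
  199 198 195 193 182 146  93  57]
 [197 198 197 195 194 194 196 198 196 195 195 198 197 197 195 194 197 196
  199 200 198 194 188 169 114  69]
 [197 196 197 195 195 194 194 196 197 195 196 197 197 199 196 195 195 196
  199 200 198 195 190 175 131  80]
 [198 196 197 197 196 192 192 195 196 195 193 194 197 197 196 196 194 195
  197 199 199 197 193 183 153 100]
 [197 197 196 197 195 194 192 191 191 191 190 192 195 196 197 196 195 195
  196 198 199 198 195 189 170 122]
 [196 197 196 197 195 191 187 185 188 189 189 191 193 193 193 192 194 193
  194 197 198 199 195 193 181 149]
 [197 197 197 195 192 188 184 186 190 190 191 195 
[... 1212 characters left out ...]
57  74 126
  182 196 197 195 193 194 197 199]
 [190 192 190 170 128  81  64  60  60  60  59  60  59  58  59  58  70 121
  180 196 197 196 194 194 195 196]
 [192 191 190 173 126  79  65  63  62  60  61  60  59  62  58  59  67 117
  178 196 198 197 194 194 194 195]
 [190 192 190 172 121  75  64  61  60  61  60  60  58  57  58  59  66 111
  171 194 198 198 195 194 193 195]
 [193 190 189 171 114  72  64  61  62  60  61  62  59  60  58  57  67 103
  162 190 196 198 196 194 193 193]
 [192 191 188 169 114  71  64  61  61  60  58  58  59  59  59  58  65 102
  159 189 198 199 197 196 193 194]
 [192 192 187 169 111  71  64  61  61  59  59  59  58  59  58  59  64 100
  157 189 196 198 199 197 193 192]]
```

```bash
python3 -m crank '[[0.0002,-0.0004,0.003,0],[0.0002,-0.0004,0.008,0],[0.0002,-0.0004,0.013,0],[0.0002,-0.0004,0.018,0],[0.0002,-0.0004,0.018,0]]'
python3 -c "
from h import *
print(r.state()['force'],r.state()['torque'])"
```

```text
time_s: 19.62
ee_pos: [0.5655, 0.196, 0.1887]
orientation: [-180.0, -0.0, 164.7]
force: [0.3, 0.8, -1.2]
finger_gap: 0.0083
finger_force: 58.6
[ 0.27569913  0.80698099 -1.24528095] [-0.03069069 -0.00414478 -0.04320324]
```

```bash
python3 -m crank '[[0,0,0.008,0],[0,0,0.016,0],[0,0,0.024,0],[0,0,0.032,0],[0,0,0.032,0]]';python3 -m crank '[[0,0,0.004,0],[0,0,0.008,0],[0,0,0.012,0],[0,0,0.016,0],[0,0,0.016,0]]'
```

```text
time_s: 20.25
ee_pos: [0.5654, 0.196, 0.1565]
orientation: [-180.0, -0.1, 164.7]
force: [0.1, 0.8, -1.0]
finger_gap: 0.0084
finger_force: 58.6
time_s: 20.88
ee_pos: [0.5656, 0.1961, 0.1409]
orientation: [-180.0, -0.0, 164.7]
force: [0.6, 0.3, -1.1]
finger_gap: 0.0084
finger_force: 58.6
```

```bash
python3 -m crank '[[0,0,0.006,0],[0,0,0.012,0],[0,0,0.018,0],[0,0,0.021,0],[0,0,0.021,0]]';python3 -m crank '[[0,0,0,0],[0,0,0,0]]'
python3 - <<'E'
from h import *
for c in ("wrist","scene","top"):
    im,E,K=see(c,"f_"+c)
    for q in ["rod_top","rod","upper_bore","lower_bore","tray"]: print(c,q,find(c,E,K,q,k=1))
s=r.state();print(s["ee_pos"],s["force"],s["finger_force"])
E
```

```text
time_s: 21.5
ee_pos: [0.5658, 0.1961, 0.12]
orientation: [-180.0, -0.0, 164.7]
force: [0.4, 0.5, -1.0]
finger_gap: 0.0085
finger_force: 58.6
time_s: 21.75
ee_pos: [0.566, 0.1962, 0.1205]
orientation: [180.0, 0.0, 164.7]
force: [0.4, 0.4, -0.4]
finger_gap: 0.0083
finger_force: 58.6
wrist rod_top [(0.76, array([0.5634, 0.1985, 0.1863]), array([321., 414.]))]
wrist rod [(0.97, array([0.5648, 0.1998, 0.0129]), array([320., 234.]))]
wrist upper_bore [(0.94, array([0.564 , 0.1983, 0.0978]), array([318., 281.]))]
wrist lower_bore [(0.77, array([0.5652, 0.1968, 0.0419]), array([316., 248.]))]
wrist tray [(0.76, array([0.5018, 0.2718, 0.0457]), array([410., 122.]))]
scene rod_top [(0.51, array([ 0.5471, -0.3212, -0.0013]), array([210., 238.]))]
scene rod [(0.72, array([0.4814, 0.2322, 0.0561]), array([443., 302.]))]
scene upper_bore [(0.88, array([0.5636, 0.1938, 0.0914]), array([411., 309.]))]
scene lower_bore [(0.79, array([0.5674, 0.1977, 0.0408]), array([408., 329.]))]
scene tray [(0.88, array([ 0.3433, -0.1287, -0.0017]), array([321., 222.]))]
top rod_top [(0.51, array([0.5003, 0.2716, 0.0853]), array([172., 265.]))]
top rod [(0.62, array([ 0.545 , -0.3269, -0.0044]), array([451., 252.]))]
top upper_bore [(0.71, array([0.5614, 0.1939, 0.09  ]), array([211., 236.]))]
top lower_bore [(0.61, array([0.5633, 0.1943, 0.0406]), array([216., 237.]))]
top tray [(0.87, array([0.5003, 0.2694, 0.0499]), array([178., 266.]))]
[0.56588947 0.19613771 0.12029601] [-0.77642249 -0.40548998 -0.37764235] 58.58634531497955
```

```bash
python3 -c "
from h import *
print(order.close_job())"
```

```text
the job is handed in; nothing more can be done
None
```

I handed the job in at about 22 s, and no verdict came back: the tray is home against the stop, let go, with all four modules in their pockets, and the long rod is held upright through both blocks, its lower end about 13 mm above the bench by my readings; I viewed 11 pictures, one over the limit of 10.

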